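Count the rubber stamps back into the stamp chest

TASK

End of the day: fold back the two-panel lid of the grey stamp chest by its black pull tab, put every rubber stamp that is out on the desk into the chest, and shut the lid fully again. Leave the tally counter showing how many stamps you put in: it still shows an old number, each full press of its button steps it on by one, and after 9 it comes round to 0. Leave the other things on the desk where they are.

Things in the scene. Friction and masses are not known exactly. Their poses are not given: they have to be found in the camera images.
- chest: the stamp chest, a grey sheet-metal box fixed on the desk, 212 (x) x 266 (y) x 95 mm, open at the top under its folding lid; origin at the centre of its underside. Walls and floor 6 mm thick, inside 200 (x) x 254 (y) mm, inner floor 6 mm and rim 95 mm above the desk. A stamp that reaches above the rim keeps the lid from shutting.
- chest_free (a point): point on the chest's inner floor in the middle of the part that is open to the sky when the lid is fully folded back: chest x 0, y -0.06, 6 mm above the desk. That part runs 100 mm to either side along the chest's x and 67 mm either way along its y.
- lid_left: left one of the lid's two grey panels (each 128 mm long in y, 196 mm wide in x, lying flat with its top 104 mm above the desk when shut); origin on its hinge at the chest's +y end. The right panel is hinged to it in the middle and to a slide bar at the chest's -y end. Folded back, both stand as a steep upright V over the chest's y +0.05 to +0.13, up to 230 mm high; the pull tab then stands before them at y +0.027.
- lid (a joint): travel of the lid's slide bar along the chest's +y, m: 0 shut (hard stop, panels flat), 0.18 fully folded back (hard stop). It takes about 7 N to start from shut and 2 N further on; it stays where it is left, but falls shut by itself over the last centimetre.
- lid_handle (a point): grip point of the pull tab on the slide bar: an upright black paddle 40 mm wide (chest x), 14 mm thick (chest y), 44 mm tall. It stands 26 mm outside the lid's end, beyond the chest's -y wall, when shut. The point is in its middle, 130 mm above the desk, 13 mm under its top. At full travel the folded panels (230 mm high) lean 25 to 60 mm behind it in +y: pinching across the 40 mm keeps a wide gripper clear.
- counter: the tally counter, a grey box 110 x 98 x 100 mm on a dark foot plate, fixed on the desk; origin at the centre of its underside, front towards its -x. The current digit, 20 mm tall, shows in a steel-framed window in its sloping front; black index marks beside the window.
- counter_drum (a joint): turn of the counter's numbered drum, rad: digits 0 to 9 lie 0.6283 rad apart and click into place; the digit in the window is the turn divided by 0.6283, rounded, modulo 10 (0 rad shows 0, 6.283 shows 0 again, 9.42 shows 5). It only steps forward.
- counter_button (a joint): how far the step button is pressed, m: 0 up, 0.014 fully down (hard stop). One full stroke down and fully back up steps the drum by one digit.
- counter_button_top (a point): middle of the upper face of the step button, a flat black knob 36 mm in diameter on top of the counter, 127 mm above the desk when up. It is pressed straight down 14 mm with about 4 N to a hard stop and springs back by itself.
- stamp_1: one of the like black rubber stamps, 3 to 5 of them present: base 28 (x) x 56 (y) x 18 mm, on it a turned handle ending in a round knob 28 mm across; 70 mm tall, 40 to 75 g. Origin at the centre of its underside, z along the handle; the knob is widest about 54 mm above the underside. It stands on the desk at first, and may stand or lie in the chest
- stamp_2: one of the like black rubber stamps, 3 to 5 of them present: base 28 (x) x 56 (y) x 18 mm, on it a turned handle ending in a round knob 28 mm across; 70 mm tall, 40 to 75 g. Origin at the centre of its underside, z along the handle; the knob is widest about 54 mm above the underside. It stands on the desk at first, and may stand or lie in the chest
- stamp_3: one of the like black rubber stamps, 3 to 5 of them present: base 28 (x) x 56 (y) x 18 mm, on it a turned handle ending in a round knob 28 mm across; 70 mm tall, 40 to 75 g. Origin at the centre of its underside, z along the handle; the knob is widest about 54 mm above the underside. It stands on the desk at first, and may stand or lie in the chest
- stamp_4: one of the like black rubber stamps, 3 to 5 of them present: base 28 (x) x 56 (y) x 18 mm, on it a turned handle ending in a round knob 28 mm across; 70 mm tall, 40 to 75 g. Origin at the centre of its underside, z along the handle; the knob is widest about 54 mm above the underside. It stands on the desk at first, and may stand or lie in the chest
- stamp_5: one of the like black rubber stamps, 3 to 5 of them present: base 28 (x) x 56 (y) x 18 mm, on it a turned handle ending in a round knob 28 mm across; 70 mm tall, 40 to 75 g. Origin at the centre of its underside, z along the handle; the knob is widest about 54 mm above the underside. It stands on the desk at first, and may stand or lie in the chest
- ink_pad: bystander, black ink pad tin, 78 x 113 x 16 mm; origin at the centre of its underside. Not to be moved
- stapler: bystander, black desk stapler, 144 x 39 x 54 mm; origin at the centre of its underside. Not to be moved
- eraser: bystander, grey and white eraser, 20 x 44 x 12 mm; origin at the centre of its underside. Not to be moved
- sticky_notes: bystander, block of white notes, 77 x 77 x 13 mm; origin at the centre of its underside. Not to be moved
- usb_stick: bystander, memory stick, 17 x 38 x 9 mm; origin at the centre of its underside. Not to be moved
Not all that is in view belongs to the job. Leave any pink look-alike of the stamp_2 alone.

How it is judged:
By the outcome, as a careful person would: the job done as asked, in the order asked, and still so for the second after the job is handed in, with the robot touching nothing.
Of stamp_3, stamp_4, stamp_5 only 1 to 3 are there at a start; the rules pass over those that are not, and their reading is None.
At some moment in a run one of stamp_1, stamp_2, stamp_3, stamp_4, stamp_5 may be knocked a few centimetres aside while the robot is not near it.
Once in a run the grip may slacken for a moment while it holds something.
It also fails if it takes over 210 s, if anything falls off the work surface, if the arm or the gripper's body presses on something with over 40 N, if the wrist force passes 120 N, or if a joint passes its speed limit or range.

ROBOT

A 7-joint arm with a two-finger parallel gripper is mounted at the origin on a cart in front of the work surface, level with it; the furniture and walls round the work are solid. World frame = base frame: x ahead of the robot, y to its left, z up, the work surface at z = 0. Lengths are in m, angles in rad, forces in N, time in s.
With the tool pointing down it reaches from about 0.35 to 0.9 m from the base axis. Payload 8.1 kg.
Tool frame: the origin (TCP) lies midway between the tips of the shut fingers; the grasp point (between the pads) lies 19 mm behind it; z points along the fingers, y is the line along which they close (so a half turn about z gives the same grasp; the last joint's range is limited). The gripper opens to 92 mm and grips with 3 to 60 N. Pads are 19 mm wide; open, the fingers measure 130 mm over their backs; the gripper's body (75 mm by 190 mm) begins 47 mm behind the grasp point.
Start: joints at [-1.287, 0.434, 0.025, 1.573, -0.012, 1.134, -0.075], TCP at [0.236, 0.579, 0.227] pointing down, gripper open.
Joint ranges: [-2.62, 2.62], [-0.44, 2.09], [-1.27, 1.32], [0.08, 2.57], [-1.32, 4.46], [0.12, 2], [-2.74, 2.74]. Speed limits (rad/s): [2.22, 2.22, 3.01, 3.01, 3.14, 3.14, 3.14].

INTERFACE

Orientations are given as a rotation vector (axis times angle).
In Python, from cell import arm gives the robot as it stands.
- The arm moves only by the tool send_rows, never from a script. Its argument "increments" is a list of rows, each a list of 3 entries, a list of its own where there are three numbers: the finger opening in cm, from 0 to 9.18, then the shift along the tool's x, y, z in cm, then the turn, a rotation vector about the tool's x, y, z in rad. A call has 1 to 5 rows; each row shifts and turns the commanded pose from where the row before left it, along the tool's axes as they then stand; what a row does not reach is not made up. A row lasts 1/10 s, in which the tool goes at most 50 mm and 8.59 degrees, less where a joint would pass 70% of its speed; a pose out of reach is approached as far as the arm can. A call is refused whole if a number of a shift passes 5 or a number of a turn 0.15, either way. A call with a gripper value outside its range is refused whole. The fingers move at their own pace and stop on an object; "force" is the grip in N (left out, the last holds). Time passes only in rows, so rows that do not move let the fingers close. It gives the time, the measured TCP pose, the force, the opening and the grip force at its end, in the units of the state.
- arm.observe(): the state, without advancing time (a new reading comes with each control period).
- arm.get_image(name): name is "scene" or "side" or "wrist"; returns the picture (420x560x3 uint8, red, green, blue); there is no depth.
- arm.camera_params(name): a dict with "camera_matrix" (3x3 intrinsics, pixels), "k1" (the pictures are not rectified: a ray, as slopes to the right and down, at radius r is drawn at 1 + k1 r^2 times it, then the intrinsics apply), "R" (3x3) and "t" (3): a world point X has camera coordinates R X + t. Camera axes: x right, y down, z forward; pixel columns grow to the right and rows downward; lengths in m; the calibration is good to about 2 mm. A picture is of the moment at which its call begins: read the wrist's pose just before it. camera_params takes no time and is no camera call; for the wrist camera it gives the pose at the moment of the call.
- arm.sign_off(): hands the job in; it is judged then, once.
The state is a dict: "clock": time; "joints": joint angles; "dq": joint speeds; "joint_efforts": joint torques, N m; "position": TCP position; "ee_rot": TCP orientation; "force": force on the tool from outside, world axes, zero at the start; "ft_torque": the same for the moment, N m; "width": opening from 0.0 (shut) to 1.0 (fully open); "gripper_force": force on a finger pad.
Only numpy, scipy, OpenCV 4.12 (cv2) and the standard library are available. Lean on these libraries where they do the work, as an engineer would, in place of code of your own. Each camera call takes 0.05 s, during which the arm holds its last target. There are 200 camera calls.

## Working session

There is one attempt and no reset: what is moved stays moved. The work goes in short steps, Python scripts to look and compute and a tool call to move; the robot and the scene stay as the last step left them, time stands still between calls to the robot, and variables do not carry over. Pictures are saved under pics/ and viewed, at most 14 in all, crops included, and the job is handed in when it is done.

Besides the shell and the picture viewer there is one more tool, called by a JSON object that holds its "method" and its "body". send_rows: Moves the arm, as the interface text tells. Its arguments: {"type":"object","properties":{"increments":{"type":"array"},"force":{"type":"number"}},"required":["increments"]}

```bash
mkdir -p pics; ls; cat > h.py <<'E'
import numpy as np, cv2
from cell import arm
from scipy.spatial.transform import Rotation as Ro
def snap(n,f=None):
    p=arm.camera_params(n); im=arm.get_image(n)
    if f: cv2.imwrite('pics/'+f+'.png',im[:,:,::-1])
    return im,p
def ray(p,uv):
    K=np.array(p['camera_matrix']);k=p['k1']
    d=np.array([(uv[0]-K[0,2])/K[0,0],(uv[1]-K[1,2])/K[1,1]]);s=d.copy()
    for _ in range(30): s=d/(1+k*(s@s))
    R=np.array(p['R']);t=np.array(p['t'])
    return -R.T@t, R.T@np.array([s[0],s[1],1])
def onz(p,uv,z):
    o,d=ray(p,uv); return o+d*(z-o[2])/d[2]
def proj(p,X):
    c=np.array(p['R'])@np.array(X)+np.array(p['t']); s=c[:2]/c[2]; s=s*(1+p['k1']*(s@s))
    K=np.array(p['camera_matrix']); return K[:2,:2]@s+K[:2,2]
def tri(p1,u1,p2,u2):
    o1,d1=ray(p1,u1);o2,d2=ray(p2,u2)
    s=np.linalg.lstsq(np.c_[d1,-d2],o2-o1,rcond=None)[0]
    a=o1+d1*s[0];b=o2+d2*s[1]; return (a+b)/2,np.linalg.norm(a-b)
E
python3 - <<'E'
from h import *
for n in('scene','side','wrist'):
    im,p=snap(n,n+'0'); print(n,p)
s=arm.observe(); print(s)
print(Ro.from_rotvec(s['ee_rot']).as_matrix().round(3))
E
```

```text
pics
scene {'camera_matrix': array([[488.61326705,   0.        , 282.92956649],
       [  0.        , 488.61326705, 205.32863252],
       [  0.        ,   0.        ,   1.        ]]), 'k1': -0.0049125551811545366, 'R': array([[ 0.9058536 ,  0.42353672,  0.00677478],
       [ 0.34946522, -0.73820105, -0.5770037 ],
       [-0.23938111,  0.52504843, -0.81671343]]), 't': array([-0.3814701 , -0.21560149,  1.59998278])}
side {'camera_matrix': array([[460.47882264,   0.        , 281.96295603],
       [  0.        , 460.47882264, 209.24623443],
       [  0.        ,   0.        ,   1.        ]]), 'k1': -0.013735078353648424, 'R': array([[ 0.90379557, -0.42774834,  0.01359874],
       [-0.24393803, -0.54100791, -0.80486314],
       [ 0.3516359 ,  0.72411449, -0.59330464]]), 't': array([-0.50289933,  0.12422417,  1.25881241])}
wrist {'camera_matrix': array([[342.82654909,   0.        , 277.23811689],
       [  0.        , 342.82654909, 213.85910519],
       [  0.        ,   0.        ,   1.        ]]), 'k1': 0.011778720074298381, 'R': array([[ 0.3769624 ,  0.92622739, -0.00147419],
       [ 0.
[... 233 characters left out ...]
539,
        1.13398516, -0.07507841]), 'dq': array([ 1.45374263e-03, -1.01771396e-03,  8.64268341e-04, -1.83859392e-03,
        2.80813106e-06, -6.11345242e-04, -5.40448278e-05]), 'joint_efforts': array([ 2.38283341e-03, -6.68250990e+01,  9.86393094e-01, -3.14691210e+01,
       -6.04410376e-02,  3.94018984e-02,  1.00471502e-04]), 'position': array([0.23567465, 0.57846267, 0.22612716]), 'ee_rot': array([-6.03847837e-01, -3.08290377e+00,  1.85408552e-03]), 'force': array([ 1.144908  , -0.75184409,  0.02818057]), 'ft_torque': array([ 0.03148247,  0.03160971, -0.07433003]), 'gripper_force': 0.0, 'width': 0.997445544029037}
[[-0.926  0.377 -0.   ]
 [ 0.377  0.926 -0.001]
 [-0.    -0.001 -1.   ]]
```

View pics/scene0.png

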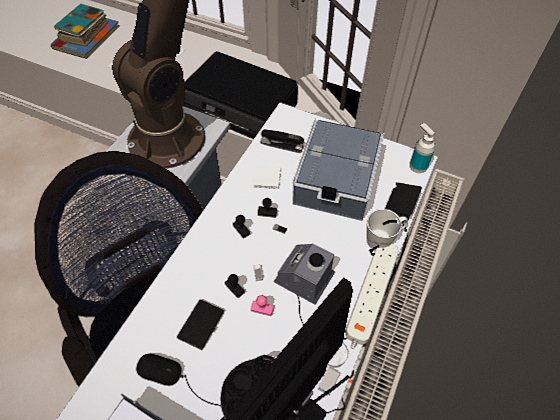

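View pics/side0.png

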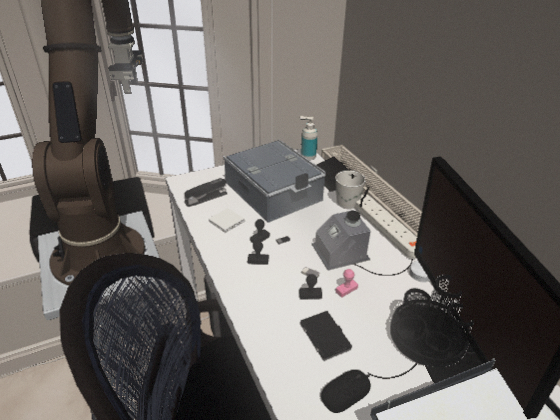

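```bash
python3 - <<'E'
import cv2,numpy as np
a=cv2.imread('pics/scene0.png')[175:320,225:345];b=cv2.imread('pics/side0.png')[170:315,240:375]
f=lambda x:cv2.resize(x,None,fx=3,fy=3,interpolation=cv2.INTER_CUBIC)
cv2.imwrite('pics/c1.png',np.hstack([f(a),f(b)]))
E
```

```text
(no output)
```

View pics/c1.png

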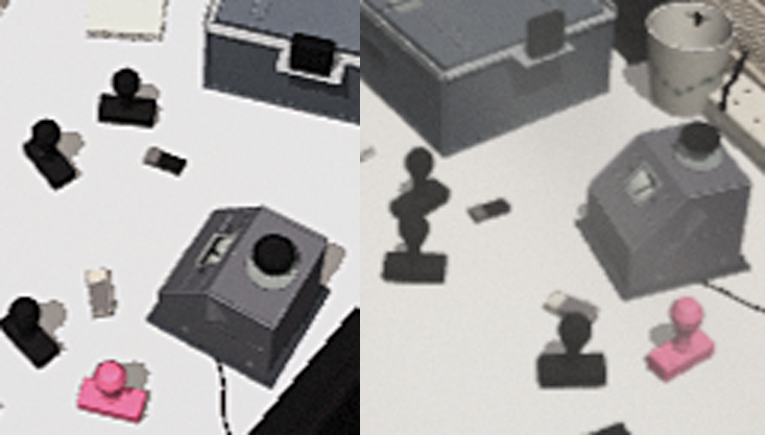

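```bash
python3 - <<'E'
from h import *
ps=arm.camera_params('scene');pd=arm.camera_params('side')
S=lambda u,v:(225+u/3,175+v/3)
D=lambda u,v:(240+(u-360)/3,170+v/3)
for n,a,b in [('a',(126,83),(418,163)),('b',(46,133),(413,232)),('c',(25,313),(574,332)),('pink',(110,377),(687,313)),('btn',(275,252),(698,139)),('tab',(311,53),(546,32))]:
    x,e=tri(ps,S(*a),pd,D(*b)); print(n,x.round(3),round(e,4))
for n,a,b in [('a',(98,120),(155,125)),('b',(25,152),(60,187)),('c',(0,332),(38,366))]:
    q=onz(ps,S(*a),0);r=onz(ps,S(*b),0);d=r-q;print(n,(q+r)[:2]/2,np.linalg.norm(d).round(3),np.degrees(np.arctan2(d[1],d[0])))
for n,u in [('BL',(311,121)),('BR',(382,129)),('FL',(293,177)),('FR',(369,190))]: print(n,onz(ps,u,.1).round(3))
for n,u in [('BL',(224,156)),('top',(278,141)),('FL',(268,194)),('FR',(322,175))]: print(n,onz(pd,u,.1).round(3))
E
```

```text
a [ 0.428 -0.122  0.054] 0.0002
b [ 0.386 -0.205  0.052] 0.0038
c [ 0.456 -0.375  0.054] 0.0011
pink [ 0.549 -0.398  0.058] 0.0007
btn [ 0.636 -0.264  0.117] 0.0023
tab [ 0.588 -0.066  0.125] 0.0013
a [ 0.43084731 -0.12970678] 0.056 19.28948723232325
b [ 0.38212087 -0.21235581] 0.053 -22.88452568490063
c [ 0.45107043 -0.38589009] 0.048 -17.472792385977602
BL [0.429 0.187 0.1  ]
BR [0.639 0.249 0.1  ]
FL [ 0.47  -0.039  0.1  ]
FR [0.68 0.01 0.1 ]
BL [0.442 0.203 0.1  ]
top [0.646 0.225 0.1  ]
FL [ 0.484 -0.056  0.1  ]
FR [ 0.677 -0.03   0.1  ]
```

```bash
cat >> h.py <<'E'
def Rt(yaw): # tool y at yaw (deg), z down
    c,s=np.cos(np.radians(yaw)),np.sin(np.radians(yaw)); y=np.array([c,s,0]);z=np.array([0,0,-1.]); return np.c_[np.cross(y,z),y,z]
def plan(path,op=9.1,step=4.5,start=None,ns=()):
    s=arm.observe(); P,R=(np.array(s['position']),Ro.from_rotvec(s['ee_rot']).as_matrix()) if start is None else start
    rows=[]
    for i,(X,yaw) in enumerate(path):
        X=np.array(X,float); T=Rt(yaw)
        ang=np.linalg.norm(Ro.from_matrix(R.T@T).as_rotvec())
        st=ns[i] if i<len(ns) else step
        n=max(1,int(np.ceil(np.linalg.norm(X-P)*100/st)),int(np.ceil(ang/.12)))
        for k in range(n,0,-1):
            d=np.round(R.T@(X-P)/k*100,1); w=np.round(Ro.from_matrix(R.T@T).as_rotvec()/k,3)
            P=P+R@d/100; R=R@Ro.from_rotvec(w).as_matrix()
            rows.append([op,[float(v)+0 for v in d],[float(v)+0 for v in w]])
    for i in range(0,len(rows),5): print(rows[i:i+5])
    print('end',P.round(4)); return P,R
E
python3 - <<'E'
from h import *
plan([((.58,-.10,.33),10)])
E
```

```text
[[9.1, [-3.2, -2.8, -0.6], [0.0, 0.0, 0.056]], [9.1, [-3.3, -2.6, -0.6], [0.0, 0.0, 0.056]], [9.1, [-3.5, -2.4, -0.6], [0.0, 0.0, 0.056]], [9.1, [-3.6, -2.2, -0.6], [0.0, 0.0, 0.056]], [9.1, [-3.7, -2.0, -0.6], [0.0, 0.0, 0.056]]]
[[9.1, [-3.8, -1.8, -0.6], [0.0, 0.0, 0.056]], [9.1, [-3.9, -1.6, -0.6], [0.0, 0.0, 0.056]], [9.1, [-4.0, -1.3, -0.6], [0.0, 0.0, 0.056]], [9.1, [-4.1, -1.1, -0.6], [0.0, 0.0, 0.056]], [9.1, [-4.1, -0.9, -0.5], [0.0, 0.0, 0.056]]]
[[9.1, [-4.2, -0.6, -0.6], [0.0, 0.0, 0.056]], [9.1, [-4.2, -0.4, -0.5], [0.0, 0.0, 0.056]], [9.1, [-4.2, -0.2, -0.6], [0.0, 0.0, 0.056]], [9.1, [-4.2, 0.1, -0.5], [0.0, 0.0, 0.056]], [9.1, [-4.2, 0.3, -0.6], [0.0, 0.0, 0.056]]]
[[9.1, [-4.2, 0.5, -0.5], [0.0, 0.0, 0.056]], [9.1, [-4.2, 0.8, -0.6], [0.0, 0.001, 0.057]], [9.1, [-4.2, 1.1, -0.5], [-0.001, 0.0, 0.056]]]
end [ 0.5805 -0.1     0.3297]
```

{"method": "send_rows", "body": {"increments": [[9.1, [-3.2, -2.8, -0.6], [0, 0, 0.056]], [9.1, [-3.3, -2.6, -0.6], [0, 0, 0.056]], [9.1, [-3.5, -2.4, -0.6], [0, 0, 0.056]], [9.1, [-3.6, -2.2, -0.6], [0, 0, 0.056]], [9.1, [-3.7, -2.0, -0.6], [0, 0, 0.056]]]}}

```text
clock: 0.65
position: [0.3311, 0.3884, 0.2568]
ee_rot: [-1.032, -2.967, 0.0]
force: [0.0, 0.4, -0.7]
width: 0.989
gripper_force: 0.0
```

{"method": "send_rows", "body": {"increments": [[9.1, [-3.8, -1.8, -0.6], [0, 0, 0.056]], [9.1, [-3.9, -1.6, -0.6], [0, 0, 0.056]], [9.1, [-4.0, -1.3, -0.6], [0, 0, 0.056]], [9.1, [-4.1, -1.1, -0.6], [0, 0, 0.056]], [9.1, [-4.1, -0.9, -0.5], [0, 0, 0.056]]]}}

```text
clock: 1.15
position: [0.426, 0.2003, 0.2861]
ee_rot: [-1.436, -2.794, -0.001]
force: [1.1, 0.9, 0.5]
width: 0.994
gripper_force: 0.0
```

{"method": "send_rows", "body": {"increments": [[9.1, [-4.2, -0.6, -0.6], [0, 0, 0.056]], [9.1, [-4.2, -0.4, -0.5], [0, 0, 0.056]], [9.1, [-4.2, -0.2, -0.6], [0, 0, 0.056]], [9.1, [-4.2, 0.1, -0.5], [0, 0, 0.056]], [9.1, [-4.2, 0.3, -0.6], [0, 0, 0.056]]]}}

```text
clock: 1.65
position: [0.522, 0.0129, 0.3139]
ee_rot: [-1.811, -2.567, -0.0]
force: [0.7, 0.1, 0.0]
width: 0.991
gripper_force: 0.0
```

{"method": "send_rows", "body": {"increments": [[9.1, [-4.2, 0.5, -0.5], [0, 0, 0.056]], [9.1, [-4.2, 0.8, -0.6], [0, 0, 0.056]], [9.1, [-4.2, 1.1, -0.5], [0, 0, 0.056]], [9.1, [0, 0, 0], [0, 0, 0]], [9.1, [0, 0, 0], [0, 0, 0]]]}}

```text
clock: 2.15
position: [0.5805, -0.1007, 0.3292]
ee_rot: [-2.02, -2.406, 0.001]
force: [-0.2, 0.7, -0.3]
width: 0.992
gripper_force: 0.0
```

```bash
python3 - <<'E'
from h import *
im,p=snap('wrist','w1'); s=arm.observe(); print(s['position'],s['joints'].round(2),s['clock'],Ro.from_rotvec(s['ee_rot']).as_matrix().round(3))
snap('side','side1'); snap('scene','scene1')
E
```

```text
[ 0.58026262 -0.099261    0.32916478] [-0.35  0.33  0.6   1.54 -0.19  1.33  0.45] 2.2 [[-0.175  0.985 -0.001]
 [ 0.985  0.175  0.001]
 [ 0.001 -0.001 -1.   ]]
```

View pics/w1.png

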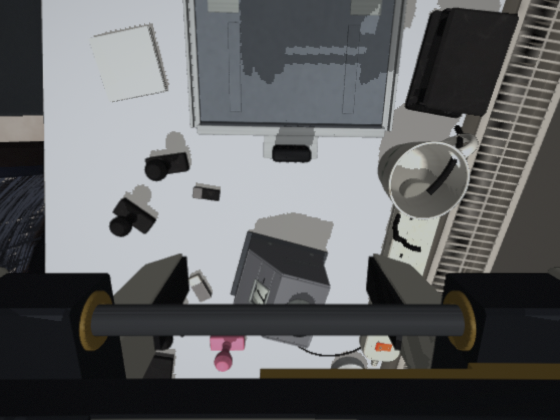

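```bash
python3 - <<'E'
from h import *
p=arm.camera_params('wrist'); ps=arm.camera_params('scene');pd=arm.camera_params('side')
for u in [(192,132),(395,132)]: print('rimFL/FR',onz(p,u,.1).round(3))
for u in [(186,0),(402,0),(190,120),(396,120)]: print('edge',onz(p,u,.1).round(3))
for u in [(292,148),(292,155),(292,161),(272,155),(311,155)]: print('tab',onz(p,u,.143).round(4), onz(p,u,.1).round(4))
for n,u,z in [('a',(156,169),.054),('b',(121,224),.054),('btn',(301,313),.127),('abase',(168,162),.018),('bbase',(136,213),.018)]: print(n,onz(p,u,z).round(3))
for n,a,b in [('tab',(328.7,192.7),(302,180.7))]: print(onz(ps,a,.13),onz(pd,b,.13))
E
```

```text
rimFL/FR [ 0.479 -0.061  0.1  ]
rimFL/FR [ 0.699 -0.022  0.1  ]
edge [0.46  0.064 0.1  ]
edge [0.67  0.102 0.1  ]
edge [ 0.475 -0.049  0.1  ]
edge [ 0.697 -0.009  0.1  ]
tab [ 0.588  -0.0544  0.143 ] [ 0.5906 -0.0588  0.1   ]
tab [ 0.5893 -0.0612  0.143 ] [ 0.5921 -0.0664  0.1   ]
tab [ 0.5904 -0.0671  0.143 ] [ 0.5934 -0.073   0.1   ]
tab [ 0.5696 -0.0647  0.143 ] [ 0.5699 -0.0704  0.1   ]
tab [ 0.608  -0.0578  0.143 ] [ 0.6131 -0.0626  0.1   ]
a [ 0.428 -0.12   0.054]
b [ 0.388 -0.203  0.054]
btn [ 0.637 -0.248  0.127]
abase [ 0.432 -0.116  0.018]
bbase [ 0.393 -0.197  0.018]
[ 0.58855132 -0.06895201  0.13      ] [ 0.58357845 -0.07413903  0.13      ]
```

```bash
python3 - <<'E'
import cv2,numpy as np
im=cv2.imread('pics/w1.png')
cv2.imwrite('pics/c2.png',np.hstack([cv2.resize(im[115:180,240:340],None,fx=4,fy=4,interpolation=cv2.INTER_CUBIC),cv2.resize(im[145:210,100:200],None,fx=4,fy=4,interpolation=cv2.INTER_CUBIC)]))
E
```

```text
(no output)
```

View pics/c2.png

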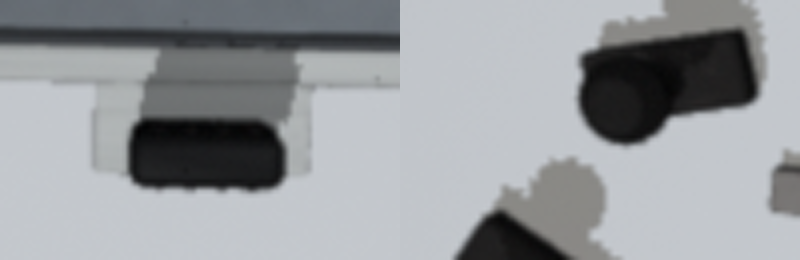

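```bash
python3 - <<'E'
from h import *
q=plan([((.589,-.066,.20),10),((.589,-.066,.114),10)],ns=(4,2.5))
E
```

```text
[[9.1, [0.7, 0.4, 3.2], [0.0, 0.0, 0.001]], [9.1, [0.8, 0.3, 3.2], [0.0, 0.0, 0.001]], [9.1, [0.7, 0.4, 3.3], [0.0, -0.001, 0.001]], [9.1, [0.8, 0.3, 3.2], [-0.001, 0.0, 0.001]], [9.1, [0.0, 0.0, 2.2], [0.0, 0.0, 0.0]]]
[[9.1, [0.0, 0.0, 2.1], [0.0, 0.0, 0.0]], [9.1, [0.0, 0.0, 2.2], [0.0, 0.0, 0.0]], [9.1, [0.0, 0.0, 2.1], [0.0, 0.0, 0.0]]]
end [ 0.5887 -0.066   0.1144]
```

View pics/side1.png

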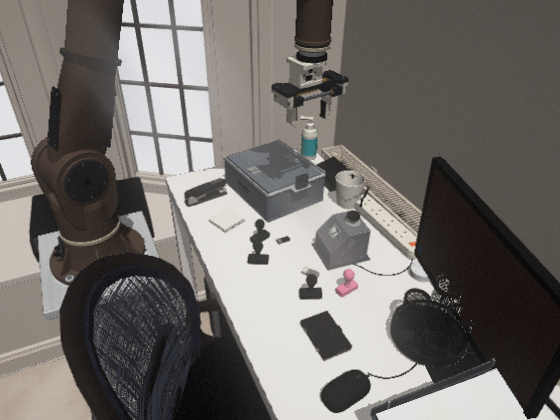

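{"method": "send_rows", "body": {"increments": [[9.1, [0.7, 0.4, 3.2], [0, 0, 0]], [9.1, [0.8, 0.3, 3.2], [0, 0, 0]], [9.1, [0.7, 0.4, 3.3], [0, 0, 0]], [9.1, [0.8, 0.3, 3.2], [0, 0, 0]], [9.1, [0, 0, 2.2], [0, 0, 0]]]}}

```text
clock: 2.8
position: [0.5881, -0.0641, 0.1766]
ee_rot: [-2.01, -2.411, 0.0]
force: [-0.1, -0.1, -0.6]
width: 0.986
gripper_force: 0.0
```

{"method": "send_rows", "body": {"increments": [[9.1, [0, 0, 2.1], [0, 0, 0]], [9.1, [0, 0, 2.2], [0, 0, 0]], [9.1, [0, 0, 2.1], [0, 0, 0]], [3.0, [0, 0, 0], [0, 0, 0]], [3.0, [0, 0, 0], [0, 0, 0]]], "force": 30}}

```text
clock: 3.3
position: [0.5889, -0.0668, 0.1151]
ee_rot: [-2.016, -2.409, -0.0]
force: [0.1, 0.6, 0.1]
width: 0.863
gripper_force: 0.0
```

{"method": "send_rows", "body": {"increments": [[3.0, [0, 0, 0], [0, 0, 0]], [3.0, [0, 0, 0], [0, 0, 0]], [3.0, [0, 0, 0], [0, 0, 0]], [3.0, [0, 0, 0], [0, 0, 0]]]}}

```text
clock: 3.7
position: [0.5893, -0.0678, 0.1152]
ee_rot: [2.017, 2.408, 0.001]
force: [-0.2, 0.2, -0.1]
width: 0.519
gripper_force: 0.0
```

{"method": "send_rows", "body": {"increments": [[3.0, [0, 0, 0], [0, 0, 0]], [3.0, [0, 0, 0], [0, 0, 0]], [3.0, [0.5, 0, 0], [0, 0, 0]], [3.0, [0.5, 0, 0], [0, 0, 0]], [3.0, [1, 0, 0], [0, 0, 0]]]}}

```text
clock: 4.2
position: [0.586, -0.0492, 0.115]
ee_rot: [2.019, 2.405, -0.0]
force: [-0.1, -2.8, 2.3]
width: 0.437
gripper_force: 30.0
```

{"method": "send_rows", "body": {"increments": [[3.0, [1.5, 0, 0], [0, 0, 0]], [3.0, [1.5, 0, 0], [0, 0, 0]], [3.0, [1.5, 0, 0], [0, 0, 0]]]}}

```text
clock: 4.5
position: [0.5785, -0.0016, 0.115]
ee_rot: [2.016, 2.408, 0.003]
force: [6.4, -1.2, -2.2]
width: 0.433
gripper_force: 30.0
```

{"method": "send_rows", "body": {"increments": [[3.0, [1.5, 0, 0], [0, 0, 0]], [3.0, [1.5, 0, 0], [0, 0, 0]], [3.0, [1.5, 0, 0], [0, 0, 0]], [3.0, [1.5, 0, 0], [0, 0, 0]], [3.0, [1.5, 0, 0], [0, 0, 0]]]}}

```text
clock: 5.0
position: [0.5667, 0.0727, 0.1151]
ee_rot: [2.014, 2.407, 0.006]
force: [15.1, 0.0, -8.4]
width: 0.436
gripper_force: 30.1
```

{"method": "send_rows", "body": {"increments": [[3.0, [1.5, 0, 0], [0, 0, 0]], [3.0, [1.2, 0, 0], [0, 0, 0]], [3.0, [0.8, 0, 0], [0, 0, 0]], [3.0, [0.5, 0, 0], [0, 0, 0]], [3.0, [0, 0, 0], [0, 0, 0]]]}}

```text
clock: 5.5
position: [0.5608, 0.1101, 0.1151]
ee_rot: [2.013, 2.404, 0.005]
force: [18.1, -3.9, -10.8]
width: 0.438
gripper_force: 30.1
```

```bash
python3 - <<'E'
from h import *
s=arm.observe();print(s['width'],s['position'])
plan([((.5608,.1101,.17),9),((.55,.06,.28),9),((.428,-.11,.20),9)],ns=(3,4.5,4.5))
E
```

```text
0.43753139052014683 [0.56081411 0.11011299 0.1150955 ]
[[9.1, [0.0, 0.0, -2.7], [0.003, 0.001, 0.01]], [9.1, [0.0, 0.0, -2.8], [0.004, 0.001, 0.009]], [9.1, [-1.6, -0.6, -3.7], [0.0, 0.0, 0.0]], [9.1, [-1.6, -0.6, -3.6], [0.0, 0.0, 0.0]], [9.1, [-1.6, -0.6, -3.7], [0.0, 0.0, 0.0]]]
[[9.1, [-3.0, -2.9, 1.6], [0.0, 0.0, 0.0]], [9.1, [-3.0, -3.0, 1.6], [0.0, 0.0, 0.0]], [9.1, [-3.0, -2.9, 1.6], [0.0, 0.0, 0.0]], [9.1, [-2.9, -3.0, 1.6], [0.0, 0.0, 0.0]], [9.1, [-3.0, -2.9, 1.6], [0.0, 0.0, 0.0]]]
end [ 0.4284 -0.1102  0.2003]
```

{"method": "send_rows", "body": {"increments": [[8.5, [-0.2, 0, 0], [0, 0, 0]], [8.5, [0, 0, 0], [0, 0, 0]], [8.5, [0, 0, 0], [0, 0, 0]], [8.5, [0, 0, 0], [0, 0, 0]]]}}

```text
clock: 5.9
position: [0.557, 0.1083, 0.1145]
ee_rot: [-2.016, -2.408, 0.001]
force: [-0.4, 0.1, -0.3]
width: 0.735
gripper_force: 0.0
```

{"method": "send_rows", "body": {"increments": [[8.5, [0, 0, 0], [0, 0, 0]], [8.5, [0, 0, -2.7], [0, 0, 0]], [8.5, [0, 0, -2.8], [0, 0, 0]], [8.5, [-1.6, -0.6, -3.7], [0, 0, 0]], [8.5, [-1.6, -0.6, -3.6], [0, 0, 0]]]}}

```text
clock: 6.4
position: [0.5511, 0.0739, 0.2438]
ee_rot: [-2.016, -2.409, 0.001]
force: [0.8, -0.2, -0.0]
width: 0.924
gripper_force: 0.0
```

{"method": "send_rows", "body": {"increments": [[6, [-1.6, -0.6, -3.6], [0, 0, 0]], [6, [-3, -2.9, 1.6], [0, 0, 0]], [6, [-3, -2.9, 1.6], [0, 0, 0]], [6, [-3, -2.9, 1.6], [0, 0, 0]], [6, [-3, -2.9, 1.6], [0, 0, 0]]]}}

```text
clock: 6.9
position: [0.4541, -0.0824, 0.2143]
ee_rot: [2.017, 2.408, 0.001]
force: [1.5, -0.4, 0.6]
width: 0.656
gripper_force: 0.0
```

{"method": "send_rows", "body": {"increments": [[6, [-3, -2.9, 1.6], [0, 0, 0]], [6, [0, 0, 0], [0, 0, 0]], [6, [0, 0, 0], [0, 0, 0]]]}}

```text
clock: 7.2
position: [0.4315, -0.1163, 0.1987]
ee_rot: [-2.02, -2.405, -0.001]
force: [-0.3, -0.3, 0.7]
width: 0.658
gripper_force: 0.0
```

```bash
python3 - <<'E'
from h import *
im,p=snap('wrist','w2'); s=arm.observe(); print(s['position'],s['joints'].round(2),s['clock'])
snap('side','side2')
E
```

```text
[ 0.43253366 -0.11552498  0.19901219] [-0.43  0.19  0.68  2.06 -0.14  0.94  0.5 ] 7.25
```

View pics/w2.png

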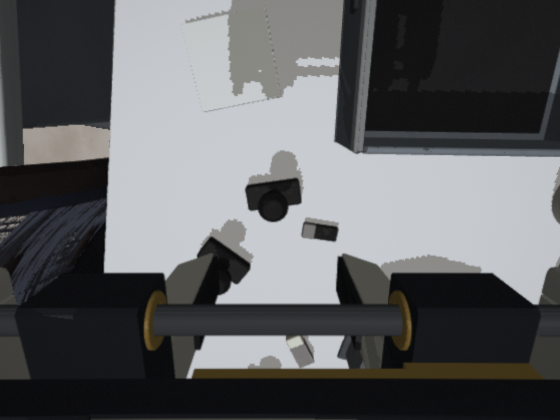

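View pics/side2.png

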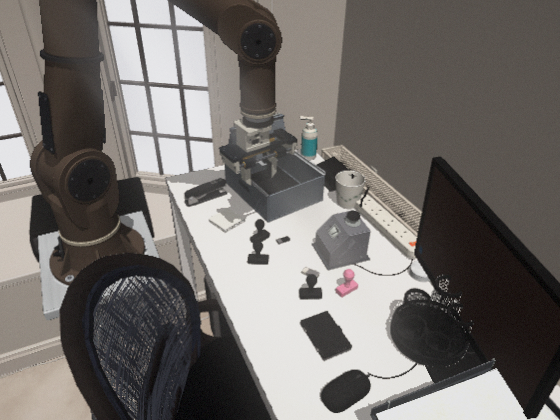

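```bash
python3 - <<'E'
from h import *
p=arm.camera_params('wrist')
for u in [(273,206),(220,278)]: print(onz(p,u,.056).round(4))
X=onz(p,(273,206),.058)
q=plan([((X[0],X[1],.11),10),((X[0],X[1],.036),10)],op=6)
# place: chest-frame
import math
C=np.array([.5645,.086]);a=math.radians(9.5);ex=np.array([math.cos(a),math.sin(a)]);ey=np.array([-ex[1],ex[0]])
for x in(-.055,0,.055): print(x,(C+x*ex-.08*ey).round(4))
t=C-.055*ex-.08*ey
print('to chest');q=plan([((X[0],X[1],.18),10),((*t,.18),10),((*t,.055),10)],op=1.5,start=(np.array([X[0],X[1],.036]),Rt(10)))
E
```

```text
[ 0.4312 -0.1217  0.056 ]
[ 0.3928 -0.2031  0.056 ]
[[6, [-0.3, -0.2, 4.5], [0.0, 0.0, 0.001]], [6, [-0.3, -0.1, 4.4], [0.001, 0.0, 0.001]], [6, [0.0, 0.0, 3.7], [0.0, 0.0, 0.0]], [6, [0.0, 0.0, 3.7], [0.0, 0.0, 0.0]]]
end [ 0.4312 -0.1215  0.0361]
-0.055 [ 0.5235 -0.002 ]
0 [0.5777 0.0071]
0.055 [0.6319 0.0162]
to chest
[[1.5, [0.0, 0.0, -3.6], [0.0, 0.0, 0.0]], [1.5, [0.0, 0.0, -3.6], [0.0, 0.0, 0.0]], [1.5, [0.0, 0.0, -3.6], [0.0, 0.0, 0.0]], [1.5, [0.0, 0.0, -3.6], [0.0, 0.0, 0.0]], [1.5, [2.5, 2.8, 0.0], [0.0, 0.0, 0.0]]]
[[1.5, [2.5, 2.8, 0.0], [0.0, 0.0, 0.0]], [1.5, [2.6, 2.8, 0.0], [0.0, 0.0, 0.0]], [1.5, [2.5, 2.8, 0.0], [0.0, 0.0, 0.0]], [1.5, [0.0, 0.0, 4.2], [0.0, 0.0, 0.0]], [1.5, [0.0, 0.0, 4.2], [0.0, 0.0, 0.0]]]
[[1.5, [0.0, 0.0, 4.1], [0.0, 0.0, 0.0]]]
end [ 0.5239 -0.0022  0.055 ]
```

{"method": "send_rows", "body": {"increments": [[6, [-0.3, -0.2, 4.5], [0, 0, 0]], [6, [-0.3, -0.1, 4.4], [0, 0, 0]], [6, [0, 0, 3.7], [0, 0, 0]], [6, [0, 0, 2.5], [0, 0, 0]], [6, [0, 0, 1.2], [0, 0, 0]]]}}

```text
clock: 7.8
position: [0.4301, -0.1212, 0.0338]
ee_rot: [-2.014, -2.408, 0.002]
force: [-0.1, 0.0, 0.1]
width: 0.656
gripper_force: 0.0
```

{"method": "send_rows", "body": {"increments": [[1.5, [0, 0, 0], [0, 0, 0]], [1.5, [0, 0, 0], [0, 0, 0]], [1.5, [0, 0, 0], [0, 0, 0]], [1.5, [0, 0, 0], [0, 0, 0]], [1.5, [0, 0, 0], [0, 0, 0]]], "force": 25}}

```text
clock: 8.3
position: [0.4307, -0.1223, 0.0365]
ee_rot: [2.017, 2.407, 0.002]
force: [-1.3, -0.8, 4.6]
width: 0.279
gripper_force: 25.0
```

{"method": "send_rows", "body": {"increments": [[1.5, [0, 0, 0], [0, 0, 0]], [1.5, [0, 0, -2], [0, 0, 0]], [1.5, [0, 0, -3], [0, 0, 0]]]}}

```text
clock: 8.6
position: [0.4291, -0.1223, 0.0855]
ee_rot: [-2.017, -2.406, 0.003]
force: [0.6, 1.1, -0.2]
width: 0.276
gripper_force: 25.0
```

{"method": "send_rows", "body": {"increments": [[1.5, [0, 0, -4.5], [0, 0, 0]], [1.5, [0, 0, -4.5], [0, 0, 0]], [1.5, [2, 2.7, 0], [0, 0, 0]], [1.5, [2, 2.7, 0], [0, 0, 0]], [1.5, [2, 2.8, 0], [0, 0, 0]]], "force": 30}}

```text
clock: 9.1
position: [0.5012, -0.0478, 0.1765]
ee_rot: [2.018, 2.407, 0.003]
force: [0.9, -1.0, -0.5]
width: 0.273
gripper_force: 30.0
```

{"method": "send_rows", "body": {"increments": [[1.5, [2.2, 2.8, 0], [0, 0, 0]], [1.5, [0, 0, 0], [0, 0, 0]], [1.5, [0, 0, 0], [0, 0, 0]]]}}

```text
clock: 9.4
position: [0.5241, -0.022, 0.1755]
ee_rot: [-2.016, -2.409, 0.001]
force: [0.2, -0.7, -1.4]
width: 0.276
gripper_force: 30.0
```

```bash
python3 - <<'E'
from h import *
im,p=snap('wrist','w3'); s=arm.observe(); print(s['position'],s['width'],s['clock'])
E
```

```text
[ 0.52351468 -0.02296261  0.17555402] 0.27775058756204685 9.45
```

View pics/w3.png

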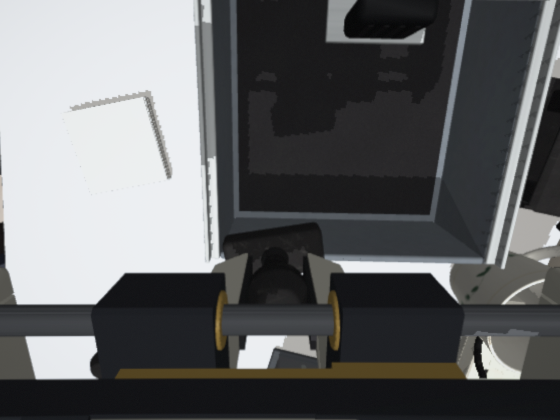

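```bash
python3 - <<'E'
from h import *
p=arm.camera_params('wrist')
for u,z in [((216,260),.095),((486,262),.095),((240,215),.006),((436,218),.006),((205,60),.095)]: print(u,onz(p,u,z).round(4))
E
```

```text
(216, 260) [ 0.4836 -0.0618  0.095 ]
(486, 262) [ 0.6865 -0.0271  0.095 ]
(240, 215) [ 0.4914 -0.0523  0.006 ]
(436, 218) [ 0.6858 -0.0208  0.006 ]
(205, 60) [0.4595 0.0764 0.095 ]
```

{"method": "send_rows", "body": {"increments": [[1.5, [0, 0, 4.2], [0, 0, 0]], [1.5, [0, 0, 4.2], [0, 0, 0]], [1.5, [0, 0, 2.8], [0, 0, 0]], [1.5, [0, 0, 1.6], [0, 0, 0]], [1.5, [0, 0, 0], [0, 0, 0]]]}}

```text
clock: 9.95
position: [0.5218, -0.0237, 0.0461]
ee_rot: [-2.019, -2.404, 0.005]
force: [-0.8, -0.6, -0.1]
width: 0.28
gripper_force: 30.0
```

{"method": "send_rows", "body": {"increments": [[4, [0, 0, 0], [0, 0, 0]], [4, [0, 0, 0], [0, 0, 0]], [4, [0, 0, 0], [0, 0, 0]], [4, [0, 0, -3], [0, 0, 0]], [4, [0, 0, -4.5], [0, 0, 0]]]}}

```text
clock: 10.45
position: [0.5227, -0.0224, 0.1227]
ee_rot: [-2.016, -2.406, 0.004]
force: [0.9, 0.1, 1.1]
width: 0.436
gripper_force: 0.0
```

{"method": "send_rows", "body": {"increments": [[4, [0, 0, -4.5], [0, 0, 0]], [4, [0, 0, -2.5], [0, 0, 0]]]}}

```text
clock: 10.65
position: [0.5255, -0.0229, 0.1968]
ee_rot: [2.016, 2.405, 0.006]
force: [1.0, 0.5, -0.2]
width: 0.437
gripper_force: 0.0
```

```bash
python3 - <<'E'
from h import *
s=arm.observe(); print(s['position'],s['width'],s['clock'],Ro.from_rotvec(s['ee_rot']).as_matrix()[:2,1])
plan([((.42,-.15,.20),10)],op=6)
E
```

```text
[ 0.52546464 -0.02290494  0.19684878] 0.4366072553940859 10.65 [0.98466157 0.174406  ]
[[6, [-2.7, -3.1, -0.1], [0.001, 0.0, 0.0]], [6, [-2.7, -3.2, -0.1], [0.001, 0.0, 0.0]], [6, [-2.6, -3.2, -0.1], [0.001, 0.0, 0.0]], [6, [-2.7, -3.1, -0.1], [0.002, 0.0, 0.001]]]
end [ 0.42   -0.1502  0.2004]
```

{"method": "send_rows", "body": {"increments": [[6, [-2.7, -3.4, -0.5], [0, 0, 0]], [6, [-2.7, -3.4, -0.5], [0, 0, 0]], [6, [-2.6, -3.4, -0.5], [0, 0, 0]], [6, [-2.7, -3.4, -0.5], [0, 0, 0]], [6, [0, 0, 0], [0, 0, 0]]]}}

```text
clock: 11.15
position: [0.4056, -0.1557, 0.214]
ee_rot: [2.026, 2.4, 0.003]
force: [0.7, 1.2, 0.3]
width: 0.652
gripper_force: 0.0
```

{"method": "send_rows", "body": {"increments": [[6, [0, 0, 0], [0, 0, 0]], [6, [0, 0, 0], [0, 0, 0]]]}}

```text
clock: 11.35
position: [0.4097, -0.1509, 0.2131]
ee_rot: [2.016, 2.409, 0.002]
force: [0.2, -0.4, -0.2]
width: 0.656
gripper_force: 0.0
```

```bash
python3 - <<'E'
from h import *
im,p=snap('wrist','w4'); s=arm.observe(); print(s['position'],s['width'],s['clock'])
im2,ps=snap('side','side4'); im3,_=snap('scene','scene4')
g=im.max(2); m=((g<60)*255).astype(np.uint8)
n,l,st,c=cv2.connectedComponentsWithStats(m)
for i in range(1,n):
    if 300<st[i,4]<6000: print(st[i],c[i].round(1))
cv2.imwrite('pics/m4.png',np.hstack([cv2.resize(im[:,:,::-1],(400,300)),cv2.resize(np.ascontiguousarray(im3[150:330,180:420,::-1]),(400,300))]))
E
```

```text
[ 0.40976631 -0.15072936  0.21289435] 0.6544895665625626 11.4
[ 362    0   39  111 3214] [380.1  53.6]
[ 223  207   51   53 1535] [246.9 234.2]
[260 344  45  25 732] [279.8 358.8]
```

View pics/m4.png

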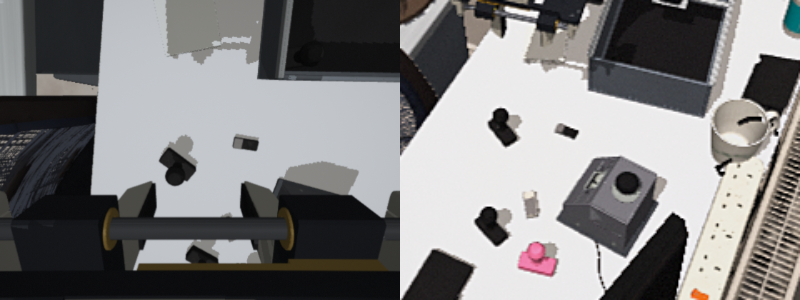

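```bash
python3 - <<'E'
from h import *
p=arm.camera_params('wrist')
X=onz(p,(245,245),.058); print(X)
q=plan([((X[0],X[1],.11),10),((X[0],X[1],.036),10)],op=6)
C=np.array([.5645,.086]);a=np.radians(9.5);ex=np.array([np.cos(a),np.sin(a)]);ey=np.array([-ex[1],ex[0]])
t=C+0*ex-.065*ey; print(t)
q=plan([((X[0],X[1],.18),10),((*t,.18),10),((*t,.048),10)],op=1.5,start=q,ns=(4,4,4))
E
```

```text
[ 0.38781    -0.20501818  0.058     ]
[[6, [-1.6, -1.0, 3.4], [0.0, 0.0, 0.001]], [6, [-1.7, -1.0, 3.4], [0.0, 0.0, 0.001]], [6, [-1.7, -1.1, 3.5], [0.0, 0.0, 0.001]], [6, [0.0, 0.0, 3.7], [0.0, 0.0, 0.0]], [6, [0.1, 0.0, 3.7], [0.0, 0.0, 0.0]]]
end [ 0.3877 -0.2046  0.0357]
[0.57522809 0.02189144]
[[1.5, [0.0, 0.0, -3.6], [0.0, 0.0, 0.0]], [1.5, [0.0, 0.0, -3.6], [0.0, 0.0, 0.0]], [1.5, [0.0, 0.0, -3.6], [0.0, 0.0, 0.0]], [1.5, [-0.1, 0.0, -3.6], [0.0, 0.0, 0.0]], [1.5, [2.4, 2.8, 0.0], [0.0, 0.0, 0.0]]]
[[1.5, [2.4, 2.8, 0.0], [0.0, 0.0, 0.0]], [1.5, [2.4, 2.8, 0.0], [0.0, 0.0, 0.0]], [1.5, [2.4, 2.8, 0.0], [0.0, 0.0, 0.0]], [1.5, [2.4, 2.8, 0.0], [0.0, 0.0, 0.0]], [1.5, [2.4, 2.8, 0.0], [0.0, 0.0, 0.0]]]
[[1.5, [2.4, 2.8, 0.0], [0.0, 0.0, 0.0]], [1.5, [2.3, 2.8, 0.0], [0.0, 0.0, 0.0]], [1.5, [0.0, 0.0, 3.3], [0.0, 0.0, 0.0]], [1.5, [0.0, 0.0, 3.3], [0.0, 0.0, 0.0]], [1.5, [0.0, 0.0, 3.3], [0.0, 0.0, 0.0]]]
[[1.5, [0.0, 0.0, 3.3], [0.0, 0.0, 0.0]]]
end [0.5752 0.0215 0.0476]
```

{"method": "send_rows", "body": {"increments": [[6, [-1.6, -1.0, 3.4], [0, 0, 0]], [6, [-1.7, -1.0, 3.4], [0, 0, 0]], [6, [-1.7, -1.1, 3.5], [0, 0, 0]], [6, [0, 0, 3.7], [0, 0, 0]], [6, [0, 0, 2.5], [0, 0, 0]]]}}

```text
clock: 12.0
position: [0.3865, -0.2062, 0.0453]
ee_rot: [-2.017, -2.406, 0.003]
force: [1.1, 1.2, 0.4]
width: 0.655
gripper_force: 0.0
```

{"method": "send_rows", "body": {"increments": [[6, [0, 0, 1.2], [0, 0, 0]], [6, [0, 0, 0], [0, 0, 0]], [1.5, [0, 0, 0], [0, 0, 0]], [1.5, [0, 0, 0], [0, 0, 0]], [1.5, [0, 0, 0], [0, 0, 0]]]}}

```text
clock: 12.5
position: [0.3881, -0.2063, 0.0367]
ee_rot: [2.016, 2.407, 0.002]
force: [-0.7, -0.3, 0.3]
width: 0.446
gripper_force: 0.0
```

{"method": "send_rows", "body": {"increments": [[1.5, [0, 0, 0], [0, 0, 0]], [1.5, [0, 0, 0], [0, 0, 0]], [1.5, [0, 0, 0], [0, 0, 0]], [1.5, [0, 0, -1], [0, 0, 0]], [1.5, [0, 0, -2.5], [0, 0, 0]]]}}

```text
clock: 13.0
position: [0.3859, -0.2058, 0.0705]
ee_rot: [-2.016, -2.405, 0.002]
force: [0.1, 0.7, 1.1]
width: 0.297
gripper_force: 3.0
```

{"method": "send_rows", "body": {"increments": [[1.5, [0, 0, 0], [0, 0, 0]], [1.5, [0, 0, 0], [0, 0, 0]]], "force": 30}}

```text
clock: 13.2
position: [0.3877, -0.2062, 0.0712]
ee_rot: [2.016, 2.407, 0.001]
force: [0.1, -0.7, -0.4]
width: 0.282
gripper_force: 30.0
```

{"method": "send_rows", "body": {"increments": [[1.5, [0, 0, -3.6], [0, 0, 0]], [1.5, [0, 0, -3.6], [0, 0, 0]], [1.5, [0, 0, -3.6], [0, 0, 0]], [1.5, [0, 0, 0], [0, 0, 0]]]}}

```text
clock: 13.6
position: [0.3891, -0.2072, 0.1817]
ee_rot: [2.015, 2.404, 0.004]
force: [-0.1, 0.9, -0.1]
width: 0.284
gripper_force: 30.0
```

```bash
python3 - <<'E'
from h import *
im,p=snap('wrist','w5'); s=arm.observe(); print(s['position'],s['width'],s['clock'],s['gripper_force'])
im2,ps=snap('side','side5')
u=proj(ps,s['position']).astype(int);print(u)
a=im2[u[1]-60:u[1]+60,u[0]-80:u[0]+80,::-1]
cv2.imwrite('pics/m5.png',np.hstack([cv2.resize(im[:,:,::-1],(400,300)),cv2.resize(np.ascontiguousarray(a),(400,300))]))
E
```

```text
[ 0.38835329 -0.20630488  0.17991285] 0.2807818137280103 13.65 30.000144048244692
[257 207]
```

View pics/m5.png

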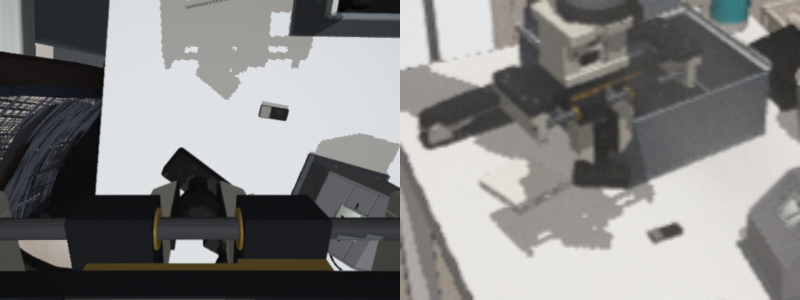

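{"method": "send_rows", "body": {"increments": [[1.5, [2.4, 2.8, 0], [0, 0, 0]], [1.5, [2.4, 2.8, 0], [0, 0, 0]], [1.5, [2.4, 2.8, 0], [0, 0, 0]], [1.5, [2.4, 2.8, 0], [0, 0, 0]], [1.5, [2.4, 2.8, 0], [0, 0, 0]]]}}

```text
clock: 14.2
position: [0.5037, -0.0621, 0.1768]
ee_rot: [-2.016, -2.406, 0.003]
force: [0.1, -1.2, -0.1]
width: 0.279
gripper_force: 30.0
```

{"method": "send_rows", "body": {"increments": [[1.5, [2.4, 2.8, 0], [0, 0, 0]], [1.5, [2.4, 2.8, 0], [0, 0, 0]], [1.5, [2.3, 2.8, 0], [0, 0, 0]], [1.5, [0, 0, 0], [0, 0, 0]], [1.5, [0, 0, 0], [0, 0, 0]]]}}

```text
clock: 14.7
position: [0.5734, 0.0213, 0.1765]
ee_rot: [-2.015, -2.408, 0.005]
force: [-0.6, -1.1, -0.1]
width: 0.282
gripper_force: 30.0
```

{"method": "send_rows", "body": {"increments": [[1.5, [0, 0, 4], [0, 0, 0]], [1.5, [0, 0, 4], [0, 0, 0]], [1.5, [0, 0, 2.6], [0, 0, 0]], [1.5, [0, 0, 1.4], [0, 0, 0]], [1.5, [0, 0, 0], [0, 0, 0]]]}}

```text
clock: 15.2
position: [0.5724, 0.0198, 0.0569]
ee_rot: [-2.018, -2.404, 0.005]
force: [0.5, 0.7, 0.1]
width: 0.282
gripper_force: 30.0
```

{"method": "send_rows", "body": {"increments": [[1.5, [0, 0, 0.4], [0, 0, 0]], [4, [0, 0, 0], [0, 0, 0]], [4, [0, 0, 0], [0, 0, 0]], [4, [0, 0, 0], [0, 0, 0]], [4, [0, 0, -3], [0, 0, 0]]]}}

```text
clock: 15.7
position: [0.5722, 0.0214, 0.0829]
ee_rot: [-2.015, -2.406, 0.005]
force: [1.3, -0.2, 0.5]
width: 0.433
gripper_force: 0.0
```

{"method": "send_rows", "body": {"increments": [[4, [0, 0, -4.5], [0, 0, 0]], [4, [0, 0, -4.5], [0, 0, 0]], [4, [0, 0, -2], [0, 0, 0]]]}}

```text
clock: 16.0
position: [0.5761, 0.0206, 0.1992]
ee_rot: [2.016, 2.405, 0.007]
force: [0.2, -0.2, 0.1]
width: 0.439
gripper_force: 0.0
```

```bash
python3 - <<'E'
from h import *
s=arm.observe(); print(s['position'],s['width'],s['clock'])
plan([((.46,-.32,.24),10)],op=6)
E
```

```text
[0.57608471 0.02057328 0.19922976] 0.43887667986648404 16.0
[[6, [-3.5, -1.9, -0.5], [0.001, 0.0, 0.0]], [6, [-3.5, -1.9, -0.5], [0.001, 0.0, 0.0]], [6, [-3.5, -1.9, -0.4], [0.001, 0.0, 0.0]], [6, [-3.5, -1.9, -0.5], [0.0, 0.0, 0.0]], [6, [-3.5, -2.0, -0.4], [0.001, 0.0, 0.0]]]
[[6, [-3.5, -1.9, -0.5], [0.0, 0.0, 0.0]], [6, [-3.5, -2.0, -0.4], [0.001, 0.0, 0.0]], [6, [-3.5, -1.9, -0.5], [0.0, 0.0, 0.0]], [6, [-3.5, -2.0, -0.4], [0.001, 0.0, 0.001]]]
end [ 0.4596 -0.32    0.2398]
```

{"method": "send_rows", "body": {"increments": [[6, [-3.5, -1.9, -0.5], [0, 0, 0]], [6, [-3.5, -1.9, -0.5], [0, 0, 0]], [6, [-3.5, -1.9, -0.4], [0, 0, 0]], [6, [-3.5, -1.9, -0.5], [0, 0, 0]], [6, [-3.5, -2.0, -0.4], [0, 0, 0]]]}}

```text
clock: 16.5
position: [0.51, -0.1694, 0.2186]
ee_rot: [2.017, 2.408, 0.002]
force: [0.3, -0.1, -0.2]
width: 0.656
gripper_force: 0.0
```

{"method": "send_rows", "body": {"increments": [[6, [-3.5, -1.9, -0.5], [0, 0, 0]], [6, [-3.5, -2, -0.4], [0, 0, 0]], [6, [-3.5, -1.9, -0.5], [0, 0, 0]], [6, [-3.5, -2, -0.4], [0, 0, 0]], [6, [0, 0, 0], [0, 0, 0]]]}}

```text
clock: 17.0
position: [0.4549, -0.3259, 0.2375]
ee_rot: [2.026, 2.397, -0.003]
force: [-1.2, -0.4, -0.2]
width: 0.653
gripper_force: 0.0
```

{"method": "send_rows", "body": {"increments": [[6, [0, 0, 0], [0, 0, 0]], [6, [0, 0, 0], [0, 0, 0]]]}}

```text
clock: 17.2
position: [0.4587, -0.3185, 0.2357]
ee_rot: [-2.016, -2.409, -0.001]
force: [0.2, -0.6, -0.3]
width: 0.654
gripper_force: 0.0
```

```bash
python3 - <<'E'
from h import *
im,p=snap('wrist','w6'); s=arm.observe(); print(s['position'],s['clock'],s['joints'].round(2))
im3,ps=snap('scene','scene6')
print(proj(p,(.456,-.375,.054)))
cv2.imwrite('pics/m6.png',np.hstack([cv2.resize(im[:,:,::-1],(440,330)),cv2.resize(np.ascontiguousarray(im3[90:330,180:420,::-1]),(330,330))]))
E
```

```text
[ 0.45883696 -0.31816692  0.23561482] 17.25 [-0.06  0.38  0.79  1.77 -0.3   1.12  1.  ]
[264.60273573 240.3773523 ]
```

View pics/m6.png

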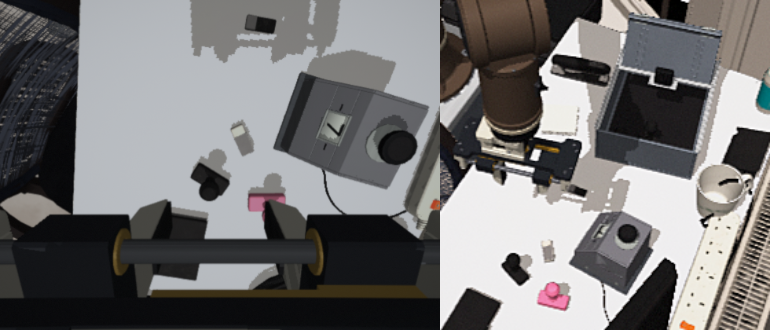

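```bash
python3 - <<'E'
from h import *
p=arm.camera_params('wrist')
X=onz(p,(264.7,239.3),.058); print(X, 'btn',onz(p,(505,186),.127))
q=plan([((X[0],X[1],.11),10),((X[0],X[1],.036),10)],op=6,ns=(4,2.5))
C=np.array([.5645,.086]);a=np.radians(9.5);ex=np.array([np.cos(a),np.sin(a)]);ey=np.array([-ex[1],ex[0]])
t=C+.057*ex-.095*ey; print(t)
q=plan([((X[0],X[1],.18),10),((*t,.18),10)],op=1.5,start=q,ns=(4,4,4))
im=cv2.imread('pics/w6.png')
M=cv2.getRotationMatrix2D((424,161),-65,1)
a=im[125:200,385:465]
cv2.imwrite('pics/d6.png',cv2.resize(a,None,fx=6,fy=6,interpolation=cv2.INTER_CUBIC))
E
```

```text
[ 0.45599376 -0.37180129  0.058     ] btn [ 0.63399628 -0.26589473  0.127     ]
[[6, [-1.3, -0.3, 3.1], [0.0, 0.0, 0.001]], [6, [-1.3, -0.3, 3.2], [0.0, 0.0, 0.001]], [6, [-1.3, -0.3, 3.1], [0.0, 0.0, 0.001]], [6, [-1.3, -0.3, 3.2], [0.0, -0.001, 0.001]], [6, [0.0, 0.0, 2.5], [0.0, 0.0, 0.0]]]
[[6, [0.0, 0.0, 2.4], [0.0, 0.0, 0.0]], [6, [0.0, 0.0, 2.5], [0.0, 0.0, 0.0]]]
end [ 0.4562 -0.3713  0.0355]
[0.6363978  0.00171058]
[[1.5, [0.0, 0.0, -3.6], [0.0, 0.0, 0.0]], [1.5, [0.0, 0.0, -3.6], [0.0, 0.0, 0.0]], [1.5, [0.0, 0.0, -3.6], [0.0, 0.0, 0.0]], [1.5, [0.0, 0.0, -3.6], [0.0, 0.0, 0.0]], [1.5, [3.1, 2.2, 0.0], [0.0, 0.0, 0.0]]]
[[1.5, [3.1, 2.2, 0.0], [0.0, 0.0, 0.0]], [1.5, [3.0, 2.2, 0.0], [0.0, 0.0, 0.0]], [1.5, [3.1, 2.2, 0.0], [0.0, 0.0, 0.0]], [1.5, [3.0, 2.2, 0.0], [0.0, 0.0, 0.0]], [1.5, [3.1, 2.2, 0.0], [0.0, 0.0, 0.0]]]
[[1.5, [3.0, 2.2, 0.0], [0.0, 0.0, 0.0]], [1.5, [3.1, 2.2, 0.0], [0.0, 0.0, 0.0]], [1.5, [3.0, 2.2, 0.0], [0.0, 0.0, 0.0]], [1.5, [3.1, 2.2, 0.0], [0.0, 0.0, 0.0]], [1.5, [3.0, 2.2, -0.1], [0.0, 0.0, 0.0]]]
end [0.6363 0.0016 0.1805]
```

View pics/d6.png

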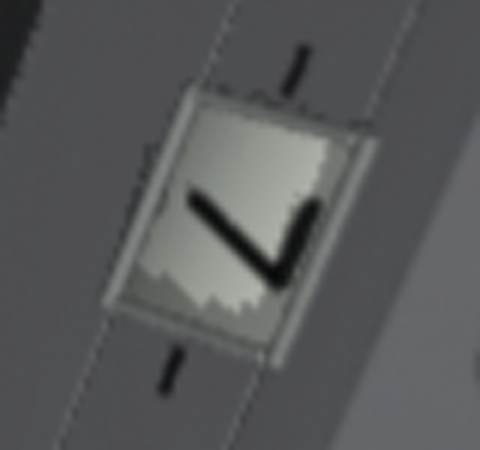

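{"method": "send_rows", "body": {"increments": [[6, [-1.3, -0.3, 3.1], [0, 0, 0]], [6, [-1.3, -0.3, 3.2], [0, 0, 0]], [6, [-1.3, -0.3, 3.1], [0, 0, 0]], [6, [-1.3, -0.3, 3.2], [0, 0, 0]], [6, [0, 0, 2.5], [0, 0, 0]]]}}

```text
clock: 17.8
position: [0.4552, -0.3733, 0.0829]
ee_rot: [-2.017, -2.408, 0.002]
force: [-0.5, -0.2, -0.2]
width: 0.653
gripper_force: 0.0
```

{"method": "send_rows", "body": {"increments": [[6, [-0.1, 0, 2.5], [0, 0, 0]], [6, [0, 0, 1.6], [0, 0, 0]], [6, [0, 0, 0.8], [0, 0, 0]], [1.5, [0, 0, 0], [0, 0, 0]], [1.5, [0, 0, 0], [0, 0, 0]]]}}

```text
clock: 18.3
position: [0.4562, -0.374, 0.0366]
ee_rot: [2.016, 2.408, 0.0]
force: [-0.1, 0.4, 0.5]
width: 0.529
gripper_force: 0.0
```

{"method": "send_rows", "body": {"increments": [[1.5, [0, 0, 0], [0, 0, 0]], [1.5, [0, 0, 0], [0, 0, 0]], [1.5, [0, 0, 0], [0, 0, 0]], [1.5, [0, 0, 0], [0, 0, 0]], [1.5, [0, 0, 0], [0, 0, 0]]]}}

```text
clock: 18.8
position: [0.4562, -0.3742, 0.0363]
ee_rot: [2.017, 2.407, 0.0]
force: [1.1, -0.3, 3.8]
width: 0.283
gripper_force: 30.0
```

{"method": "send_rows", "body": {"increments": [[1.5, [0, 0, -1], [0, 0, 0]], [1.5, [0, 0, -2.5], [0, 0, 0]], [1.5, [0, 0, -3.5], [0, 0, 0]], [1.5, [0, 0, -3.8], [0, 0, 0]], [1.5, [0, 0, -3.7], [0, 0, 0]]]}}

```text
clock: 19.3
position: [0.4548, -0.3737, 0.1825]
ee_rot: [-2.018, -2.407, 0.001]
force: [-0.2, 0.3, -0.4]
width: 0.28
gripper_force: 30.0
```

{"method": "send_rows", "body": {"increments": [[1.5, [3.1, 2.2, 0], [0, 0, 0]], [1.5, [3.1, 2.2, 0], [0, 0, 0]], [1.5, [3.1, 2.2, 0], [0, 0, 0]], [1.5, [3.1, 2.2, 0], [0, 0, 0]], [1.5, [3.1, 2.2, 0], [0, 0, 0]]]}}

```text
clock: 19.8
position: [0.5367, -0.2005, 0.1812]
ee_rot: [-2.018, -2.407, 0.0]
force: [-0.1, -0.7, -0.3]
width: 0.282
gripper_force: 30.0
```

{"method": "send_rows", "body": {"increments": [[1.5, [3.1, 2.2, 0], [0, 0, 0]], [1.5, [3.1, 2.2, 0], [0, 0, 0]], [1.5, [3.1, 2.2, 0], [0, 0, 0]], [1.5, [3.1, 2.2, 0], [0, 0, 0]], [1.5, [3.1, 2.3, 0], [0, 0, 0]]]}}

```text
clock: 20.3
position: [0.6188, -0.0287, 0.1811]
ee_rot: [-2.018, -2.407, 0.001]
force: [1.4, 0.3, 0.0]
width: 0.281
gripper_force: 30.0
```

{"method": "send_rows", "body": {"increments": [[1.5, [2.9, 2.2, 0], [0, 0, 0]], [1.5, [0, 0, 0], [0, 0, 0]], [1.5, [0, 0, 0], [0, 0, 0]]]}}

```text
clock: 20.6
position: [0.6352, 0.0032, 0.1806]
ee_rot: [-2.015, -2.41, 0.002]
force: [-0.3, -1.1, -1.3]
width: 0.281
gripper_force: 30.0
```

{"method": "send_rows", "body": {"increments": [[1.5, [0, 0, 4.2], [0, 0, 0]], [1.5, [0, 0, 4.2], [0, 0, 0]], [1.5, [0, 0, 2.9], [0, 0, 0]], [1.5, [0, 0, 1.8], [0, 0, 0]], [1.5, [0, 0, 0], [0, 0, 0]]]}}

```text
clock: 21.1
position: [0.633, 0.0007, 0.0476]
ee_rot: [-2.019, -2.403, 0.006]
force: [-0.9, -0.1, -0.1]
width: 0.281
gripper_force: 30.0
```

{"method": "send_rows", "body": {"increments": [[4, [0, 0, 0], [0, 0, 0]], [4, [0, 0, 0], [0, 0, 0]], [4, [0, 0, 0], [0, 0, 0]], [4, [0, 0, -3], [0, 0, 0]], [4, [0, 0, -4.5], [0, 0, 0]]]}}

```text
clock: 21.6
position: [0.634, 0.0027, 0.1243]
ee_rot: [-2.016, -2.406, 0.004]
force: [0.9, -0.2, -0.2]
width: 0.433
gripper_force: 0.0
```

{"method": "send_rows", "body": {"increments": [[8.5, [0, 0, -4.5], [0, 0, 0]], [8.5, [0, 0, -4.5], [0, 0, 0]], [8.5, [0, 0, -1], [0, 0, 0]], [8.5, [0, 0, 0], [0, 0, 0]]]}}

```text
clock: 22.0
position: [0.6368, 0.0022, 0.2276]
ee_rot: [2.016, 2.406, 0.006]
force: [0.0, 0.0, -0.2]
width: 0.738
gripper_force: 0.0
```

```bash
python3 - <<'E'
from h import *
im,p=snap('wrist','w7'); s=arm.observe(); print(s['position'],s['clock'])
g=im.max(2); m=((g<70)*255).astype(np.uint8)
print('dark per row', [int((m[r,200:440]>0).sum()) for r in range(0,420,40)])
plan([((.5608,.108,.24),10),((.5608,.108,.115),10)],op=8.5,ns=(4,3))
E
```

```text
[0.63572097 0.00256747 0.22545961] 22.05
dark per row [70, 113, 126, 183, 190, 174, 9, 66, 16, 121, 240]
[[8.5, [2.9, -1.4, -0.4], [0.0, 0.0, 0.0]], [8.5, [2.9, -1.4, -0.4], [0.001, 0.0, 0.001]], [8.5, [2.9, -1.4, -0.3], [0.0, 0.0, 0.0]], [8.5, [3.0, -1.3, -0.4], [0.001, 0.0, 0.001]], [8.5, [0.0, 0.0, 2.5], [0.0, 0.0, 0.0]]]
[[8.5, [0.0, 0.0, 2.5], [0.0, 0.0, 0.0]], [8.5, [0.0, 0.0, 2.5], [0.0, 0.0, 0.0]], [8.5, [0.0, 0.0, 2.5], [0.0, 0.0, 0.0]], [8.5, [0.0, 0.0, 2.5], [0.0, 0.0, 0.0]]]
end [0.5611 0.1082 0.1154]
```

{"method": "send_rows", "body": {"increments": [[8.5, [2.9, -1.4, -0.4], [0, 0, 0]], [8.5, [2.9, -1.4, -0.4], [0, 0, 0]], [8.5, [2.9, -1.4, -0.3], [0, 0, 0]], [8.5, [2.9, -1.3, -0.4], [0, 0, 0]], [8.5, [0, 0, 0], [0, 0, 0]]]}}

```text
clock: 22.55
position: [0.5581, 0.1119, 0.2379]
ee_rot: [-2.007, -2.411, 0.002]
force: [0.7, 1.2, 0.1]
width: 0.926
gripper_force: 0.0
```

{"method": "send_rows", "body": {"increments": [[8.5, [0, 0, 2.5], [0, 0, 0]], [8.5, [0, 0, 2.5], [0, 0, 0]], [8.5, [0, 0, 2.5], [0, 0, 0]], [8.5, [0, 0, 2.5], [0, 0, 0]], [8.5, [0, 0, 2.5], [0, 0, 0]]]}}

```text
clock: 23.05
position: [0.5601, 0.1062, 0.1123]
ee_rot: [-2.018, -2.407, 0.004]
force: [0.2, -0.2, 0.2]
width: 0.923
gripper_force: 0.0
```

{"method": "send_rows", "body": {"increments": [[3, [0, 0, 0], [0, 0, 0]], [3, [0, 0, 0], [0, 0, 0]], [3, [0, 0, 0], [0, 0, 0]], [3, [0, 0, 0], [0, 0, 0]], [3, [0, 0, 0], [0, 0, 0]]]}}

```text
clock: 23.55
position: [0.5616, 0.1072, 0.1156]
ee_rot: [2.017, 2.408, 0.002]
force: [0.3, 0.0, 0.4]
width: 0.539
gripper_force: 0.0
```

{"method": "send_rows", "body": {"increments": [[3, [0, 0, 0], [0, 0, 0]], [3, [0, 0, 0], [0, 0, 0]], [3, [0, 0, 0], [0, 0, 0]]]}}

```text
clock: 23.85
position: [0.5614, 0.1072, 0.1152]
ee_rot: [2.017, 2.408, 0.001]
force: [-0.3, 1.2, 4.5]
width: 0.426
gripper_force: 30.0
```

{"method": "send_rows", "body": {"increments": [[3, [-0.5, 0, 0], [0, 0, 0]], [3, [-1, 0, 0], [0, 0, 0]], [3, [-1.5, -0.1, 0], [0, 0, 0]], [3, [-1.5, 0, 0], [0, 0, 0]], [3, [-1.5, 0, 0], [0, 0, 0]]]}}

```text
clock: 24.35
position: [0.5709, 0.0472, 0.1152]
ee_rot: [2.017, 2.408, 0.001]
force: [-1.1, 1.6, 7.5]
width: 0.434
gripper_force: 30.0
```

{"method": "send_rows", "body": {"increments": [[3, [-1.5, -0.1, 0], [0, 0, 0]], [3, [-1.5, 0, 0], [0, 0, 0]], [3, [-1.5, 0, 0], [0, 0, 0]], [3, [-1.5, 0, 0], [0, 0, 0]], [3, [-1.5, -0.1, 0], [0, 0, 0]]]}}

```text
clock: 24.85
position: [0.5825, -0.0275, 0.1152]
ee_rot: [2.017, 2.407, 0.002]
force: [3.2, 1.0, 3.4]
width: 0.432
gripper_force: 30.0
```

{"method": "send_rows", "body": {"increments": [[3, [-1.5, 0, 0], [0, 0, 0]], [3, [-1, 0, 0], [0, 0, 0]], [3, [-1, 0, 0], [0, 0, 0]], [3, [-0.5, 0, 0], [0, 0, 0]], [3, [0, 0, 0], [0, 0, 0]]]}}

```text
clock: 25.35
position: [0.5891, -0.0687, 0.1152]
ee_rot: [2.019, 2.404, -0.001]
force: [1.1, -4.3, 7.0]
width: 0.434
gripper_force: 30.0
```

{"method": "send_rows", "body": {"increments": [[3, [-0.3, 0, 0], [0, 0, 0]], [3, [0, 0, 0], [0, 0, 0]], [3, [-0.2, 0, 0], [0, 0, 0]], [3, [0, 0, 0], [0, 0, 0]]]}}

```text
clock: 25.75
position: [0.5894, -0.0707, 0.1152]
ee_rot: [-2.017, -2.407, -0.001]
force: [-2.4, 2.3, 11.6]
width: 0.427
gripper_force: 30.0
```

{"method": "send_rows", "body": {"increments": [[8.5, [0.3, 0, 0], [0, 0, 0]], [8.5, [0, 0, 0], [0, 0, 0]], [8.5, [0, 0, 0], [0, 0, 0]], [8.5, [0, 0, 0], [0, 0, 0]], [8.5, [0, 0, -2], [0, 0, 0]]]}}

```text
clock: 26.25
position: [0.5873, -0.0674, 0.1327]
ee_rot: [-2.015, -2.405, 0.005]
force: [0.2, -0.2, 0.6]
width: 0.823
gripper_force: 0.0
```

{"method": "send_rows", "body": {"increments": [[8.5, [0, 0, -4], [0, 0, 0]], [0, [0, 0, -4], [0, 0, 0]], [0, [0, 0, 0], [0, 0, 0]], [0, [0, 0, 0], [0, 0, 0]], [0, [0, 0, 0], [0, 0, 0]]]}}

```text
clock: 26.75
position: [0.5884, -0.0675, 0.2136]
ee_rot: [-2.017, -2.407, 0.001]
force: [0.0, 0.7, 0.5]
width: 0.626
gripper_force: 0.0
```

```bash
python3 - <<'E'
from h import *
im,p=snap('wrist','w8'); s=arm.observe(); print(s['position'],s['clock'],s['width'])
# button: dark blob near projection
for q in [(.635,-.265,.127)]:
    u=proj(p,q); print(u)
snap('scene','scene8')
plan([((.635,-.265,.19),10),((.635,-.265,.14),10)],op=0,ns=(4,3))
im,ps=snap('scene'); im2,pd=snap('side')
for n,i,pp in(('scene',im,ps),('side',im2,pd)):
    u=proj(pp,(.635,-.265,.127)).astype(int); w=i[u[1]-16:u[1]+16,u[0]-16:u[0]+16].max(2)
    m=(w<45).astype(np.uint8); k,l,st,c=cv2.connectedComponentsWithStats(m); b=1+st[1:,4].argmax(); uv=c[b]+u-16; print(n,st[b],uv,onz(pp,uv,.124).round(4))
E
```

```text
[ 0.58826608 -0.06749879  0.21339857] 26.8 0.5854755968735468
[288.66808242 427.11394122]
[[0, [-3.4, 0.2, 0.4], [0.0, 0.0, 0.0]], [0, [-3.4, 0.2, 0.4], [0.0, 0.0, 0.0]], [0, [-3.4, 0.2, 0.4], [-0.001, 0.0, 0.0]], [0, [-3.4, 0.2, 0.4], [0.0, 0.0, 0.0]], [0, [-3.3, 0.2, 0.4], [-0.001, 0.0, 0.001]]]
[[0, [-3.4, 0.2, 0.3], [0.0, 0.0, 0.0]], [0, [0.0, 0.0, 2.5], [0.0, 0.0, 0.0]], [0, [0.0, 0.0, 2.5], [0.0, 0.0, 0.0]]]
end [ 0.6355 -0.2653  0.1403]
scene [  9  12  15  14 148] [316.05405405 259.33783784] [ 0.6359 -0.2685  0.124 ]
side [24  3  3  6  7] [361.         202.85714286] [ 0.6843 -0.2311  0.124 ]
```

```bash
python3 - <<'E'
from h import *
print(tri(arm.camera_params('scene'),(350,281),arm.camera_params('side'),(437,160)))
E
```

```text
(array([ 0.74737775, -0.39877587,  0.33473375]), np.float64(0.0029034406599912797))
```

{"method": "send_rows", "body": {"increments": [[0, [-3.4, 0.2, 0.4], [0, 0, 0]], [0, [-3.4, 0.2, 0.4], [0, 0, 0]], [0, [0, 0, 0], [0, 0, 0]], [0, [0, 0, 0], [0, 0, 0]], [0, [0, 0, 0], [0, 0, 0]]]}}

```text
clock: 27.45
position: [0.6048, -0.133, 0.2063]
ee_rot: [-2.016, -2.408, -0.0]
force: [0.6, -0.0, 0.1]
width: 0.027
gripper_force: 0.0
```

{"method": "send_rows", "body": {"increments": [[0, [-3.4, 0.2, 0.4], [0, 0, 0]], [0, [-3.4, 0.2, 0.4], [0, 0, 0]], [0, [-3.3, 0.2, 0.4], [0, 0, 0]], [0, [-3.4, 0.2, 0.3], [0, 0, 0]], [0, [0, 0, 0], [0, 0, 0]]]}}

```text
clock: 27.95
position: [0.6357, -0.2698, 0.1913]
ee_rot: [2.022, 2.403, -0.004]
force: [-0.2, -0.6, -1.0]
width: 0.002
gripper_force: 0.0
```

{"method": "send_rows", "body": {"increments": [[0, [0, 0, 2.5], [0, 0, 0]], [0, [0, 0, 2.5], [0, 0, 0]], [0, [0, 0, 0], [0, 0, 0]], [0, [0, 0, 0], [0, 0, 0]]]}}

```text
clock: 28.35
position: [0.6367, -0.2641, 0.142]
ee_rot: [-2.015, -2.409, -0.0]
force: [-0.2, -0.6, -0.0]
width: 0.004
gripper_force: 0.0
```

{"method": "send_rows", "body": {"increments": [[0, [0, 0, 1.5], [0, 0, 0]], [0, [0, 0, 1], [0, 0, 0]], [0, [0, 0, 0.6], [0, 0, 0]], [0, [0, 0, 0], [0, 0, 0]]]}}

```text
clock: 28.75
position: [0.6374, -0.2656, 0.1125]
ee_rot: [2.016, 2.407, 0.003]
force: [-0.9, 1.0, 12.9]
width: 0.001
gripper_force: 6.2
```

{"method": "send_rows", "body": {"increments": [[0, [0, 0, -1.2], [0, 0, 0]], [0, [0, 0, -1.2], [0, 0, 0]], [0, [0, 0, 0], [0, 0, 0]]]}}

```text
clock: 29.05
position: [0.6371, -0.2662, 0.1366]
ee_rot: [2.016, 2.406, 0.001]
force: [0.2, 0.1, -0.4]
width: 0.003
gripper_force: 0.0
```

{"method": "send_rows", "body": {"increments": [[0, [0, 0, 0], [0, 0, 0]], [0, [0, 0, 1.2], [0, 0, 0]], [0, [0, 0, 1.2], [0, 0, 0]], [0, [0, 0, 0], [0, 0, 0]], [0, [0, 0, 0], [0, 0, 0]]]}}

```text
clock: 29.55
position: [0.6373, -0.2661, 0.1123]
ee_rot: [2.016, 2.406, 0.002]
force: [-4.1, 2.7, 23.2]
width: 0.005
gripper_force: 11.7
```

{"method": "send_rows", "body": {"increments": [[0, [0, 0, -1.2], [0, 0, 0]], [0, [0, 0, -1.2], [0, 0, 0]], [0, [0, 0, 0], [0, 0, 0]], [0, [0, 0, 0], [0, 0, 0]]]}}

```text
clock: 29.95
position: [0.6362, -0.2653, 0.1341]
ee_rot: [-2.017, -2.408, 0.0]
force: [-0.6, -0.8, -0.0]
width: 0.004
gripper_force: 0.0
```

```bash
python3 - <<'E'
from h import *
s=arm.observe(); print(s['position'],s['force'],s['clock'])
for n in('scene','side'):
    im,p=snap(n,n+'9')
E
```

```text
[ 0.63619232 -0.26534904  0.13411498] [-0.57492225 -0.84398428 -0.02981462] 29.95
```

Two full strokes done (7→9); four more.

{"method": "send_rows", "body": {"increments": [[0, [0, 0, 1.2], [0, 0, 0]], [0, [0, 0, 1.1], [0, 0, 0]], [0, [0, 0, 0], [0, 0, 0]], [0, [0, 0, 0], [0, 0, 0]]]}}

```text
clock: 30.45
position: [0.6372, -0.266, 0.1125]
ee_rot: [2.017, 2.407, 0.001]
force: [-1.6, 1.6, 15.1]
width: 0.003
gripper_force: 7.6
```

{"method": "send_rows", "body": {"increments": [[0, [0, 0, -1.2], [0, 0, 0]], [0, [0, 0, -1.1], [0, 0, 0]], [0, [0, 0, 0], [0, 0, 0]], [0, [0, 0, 0], [0, 0, 0]]]}}

```text
clock: 30.85
position: [0.6363, -0.2654, 0.1345]
ee_rot: [-2.017, -2.408, -0.0]
force: [-0.4, 0.0, -0.7]
width: 0.007
gripper_force: 0.0
```

{"method": "send_rows", "body": {"increments": [[0, [0, 0, 1.2], [0, 0, 0]], [0, [0, 0, 1.1], [0, 0, 0]], [0, [0, 0, 0], [0, 0, 0]], [0, [0, 0, 0], [0, 0, 0]]]}}

```text
clock: 31.25
position: [0.6372, -0.266, 0.1125]
ee_rot: [2.017, 2.407, 0.002]
force: [-0.8, 1.1, 15.8]
width: 0.002
gripper_force: 8.0
```

{"method": "send_rows", "body": {"increments": [[0, [0, 0, -1.2], [0, 0, 0]], [0, [0, 0, -1.1], [0, 0, 0]], [0, [0, 0, 0], [0, 0, 0]], [0, [0, 0, 0], [0, 0, 0]]]}}

```text
clock: 31.65
position: [0.6363, -0.2654, 0.1344]
ee_rot: [-2.017, -2.408, -0.0]
force: [-0.4, -0.1, -1.8]
width: 0.004
gripper_force: 0.0
```

{"method": "send_rows", "body": {"increments": [[0, [0, 0, 1.2], [0, 0, 0]], [0, [0, 0, 1.1], [0, 0, 0]], [0, [0, 0, 0], [0, 0, 0]], [0, [0, 0, 0], [0, 0, 0]]]}}

```text
clock: 32.05
position: [0.6371, -0.266, 0.1124]
ee_rot: [2.017, 2.407, 0.001]
force: [-1.3, 1.2, 17.3]
width: 0.003
gripper_force: 8.0
```

{"method": "send_rows", "body": {"increments": [[0, [0, 0, -1.2], [0, 0, 0]], [0, [0, 0, -1.1], [0, 0, 0]], [0, [0, 0, 0], [0, 0, 0]], [0, [0, 0, 0], [0, 0, 0]]]}}

```text
clock: 32.45
position: [0.6363, -0.2654, 0.1344]
ee_rot: [-2.017, -2.408, -0.0]
force: [-0.3, -0.2, -0.5]
width: 0.005
gripper_force: 0.0
```

{"method": "send_rows", "body": {"increments": [[0, [0, 0, 1.2], [0, 0, 0]], [0, [0, 0, 1.1], [0, 0, 0]], [0, [0, 0, 0], [0, 0, 0]], [0, [0, 0, 0], [0, 0, 0]]]}}

```text
clock: 32.85
position: [0.6372, -0.266, 0.1125]
ee_rot: [2.017, 2.407, 0.001]
force: [-1.2, 0.8, 15.6]
width: 0.005
gripper_force: 8.0
```

{"method": "send_rows", "body": {"increments": [[0, [0, 0, -1.2], [0, 0, 0]], [0, [0, 0, -1.1], [0, 0, 0]], [0, [0, 0, 0], [0, 0, 0]], [0, [0, 0, 0], [0, 0, 0]]]}}

```text
clock: 33.25
position: [0.6363, -0.2653, 0.1344]
ee_rot: [-2.017, -2.408, -0.0]
force: [0.5, 0.8, 0.1]
width: 0.005
gripper_force: 0.0
```

```bash
python3 - <<'E'
from h import *
plan([((.63,-.26,.25),10),((.48,-.29,.27),10)],op=3,ns=(4,4))
E
```

```text
[[3, [0.2, -0.2, -3.9], [0.0, 0.0, 0.001]], [3, [0.2, -0.2, -3.8], [0.0, 0.0, 0.0]], [3, [0.2, -0.1, -3.9], [0.0, 0.0, 0.001]], [3, [-0.1, -3.8, -0.5], [0.0, 0.0, 0.0]], [3, [-0.1, -3.8, -0.5], [0.0, 0.0, 0.0]]]
[[3, [-0.1, -3.9, -0.5], [0.0, 0.0, 0.0]], [3, [0.0, -3.8, -0.5], [0.0, 0.0, 0.0]]]
end [ 0.4802 -0.2898  0.2704]
```

{"method": "send_rows", "body": {"increments": [[3, [0.2, -0.2, -3.9], [0, 0, 0]], [3, [0.2, -0.2, -3.8], [0, 0, 0]], [3, [0.2, -0.1, -3.9], [0, 0, 0]], [3, [-0.1, -3.8, -0.5], [0, 0, 0]], [3, [-0.1, -3.8, -0.5], [0, 0, 0]]]}}

```text
clock: 33.75
position: [0.5558, -0.2756, 0.2609]
ee_rot: [2.015, 2.409, -0.0]
force: [-0.4, -0.6, 0.5]
width: 0.323
gripper_force: 0.0
```

{"method": "send_rows", "body": {"increments": [[3, [-0.1, -3.9, -0.5], [0, 0, 0]], [3, [0, -3.8, -0.5], [0, 0, 0]], [3, [0, 0, 0], [0, 0, 0]], [3, [0, 0, 0], [0, 0, 0]]]}}

```text
clock: 34.15
position: [0.48, -0.2901, 0.2707]
ee_rot: [-2.019, -2.407, -0.002]
force: [0.3, 0.2, 0.3]
width: 0.325
gripper_force: 0.0
```

```bash
python3 - <<'E'
from h import *
im,p=snap('wrist','w10'); s=arm.observe(); print(s['position'],s['clock'])
p6=None
# window centre: from w6 geometry, ~z .075
im3,ps=snap('scene','scene10'); im2,pd=snap('side','side10')
u=proj(p,(.588,-.245,.07)); print(u)
x,y=u.astype(int); y=max(50,y); x=min(x,560-60)
f=lambda a,s:cv2.resize(np.ascontiguousarray(a[:,:,::-1]),s,interpolation=cv2.INTER_CUBIC)
a=cv2.rotate(f(im[y-50:y+50,x-60:x+60],(360,300)),cv2.ROTATE_90_COUNTERCLOCKWISE)
row1=np.hstack([cv2.copyMakeBorder(a,0,0,0,0,0),f(im3[90:330,180:420],(360,360))])
row2=np.hstack([f(im2[110:330,180:420],(250,220)),f(im,(293,220)),np.zeros((220,117,3),np.uint8)])
cv2.imwrite('pics/fin.png',np.vstack([row1,row2])); print(row1.shape)
E
```

```text
[ 0.4809323  -0.28958888  0.27043801] 34.2
[385.22520617 161.96354612]
(360, 660, 3)
```

View pics/fin.png

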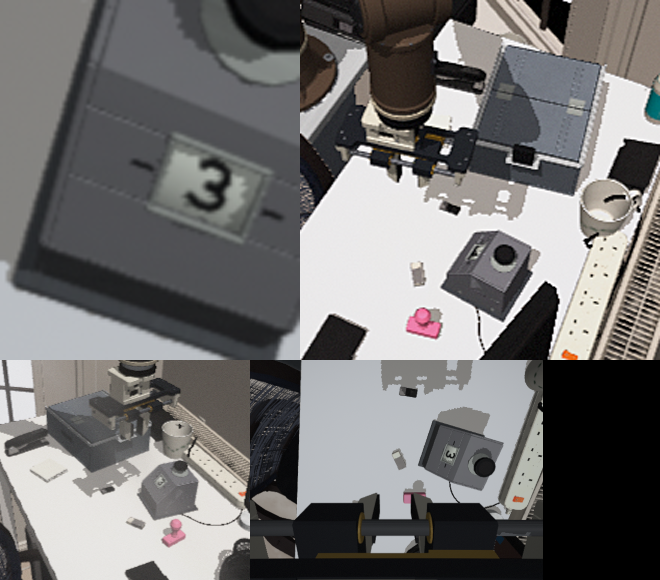

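The counter shows 3, the lid is flat and no black stamp is left on the desk. The pink look-alike and the other items have not moved.

```bash
python3 -c "
from cell import arm
print(arm.sign_off())"
```

```text
the job is handed in; nothing more can be done
None
```

The job is handed in: all three black stamps are in the chest, the lid is shut, and the counter reads 3 after six presses from 7. The pink look-alike and the other desk items are where they were.

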